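# Clip the inspection torch into its sprung lamp stand

### The arm

A 7-joint arm with a two-finger parallel gripper is mounted at the origin on a cart in front of the work surface, level with it; the furniture and walls round the work are solid. World frame = base frame: x ahead of the robot, y to its left, z up, the work surface at z = 0. Lengths are in m, angles in rad, forces in N, time in s.
With the tool pointing down it reaches from about 0.35 to 0.9 m from the base axis. Payload 19.9 kg.
Tool frame: the origin (TCP) lies between the finger pads; the fingertips stand 19 mm ahead of it and the grasp point (between the pads) is the TCP; z points along the fingers, y is the line along which they close (so a half turn about z gives the same grasp; the last joint's range is limited). The gripper opens to 94 mm and grips with 3 to 60 N. Pads are 16 mm wide; open, the fingers measure 119 mm over their backs; the gripper's body (75 mm by 177 mm) begins 78 mm behind the grasp point.
Start: joints at [1.248, 0.417, -0.01, 1.614, 0.005, 1.111, -0.053], TCP at [0.174, -0.6, 0.203] pointing down, gripper open.
Joint ranges: [-2.81, 2.81], [-0.39, 2.02], [-1.27, 1.25], [0.06, 2.57], [-1.19, 4.33], [0.19, 2], [-2.82, 2.82]. Speed limits (rad/s): [1.89, 1.89, 2.39, 2.39, 3.01, 3.01, 3.01].

### API

Orientations are given as a 3x3 rotation matrix whose columns are the frame's x, y, z axes.
In Python, from rig import robot gives the robot as it stands. Calls block until the motion is done:
- robot.move_ptp(position, orientation): joint-space move of the TCP to a pose.
- robot.move_linear(position, velocity=0.15, frame=None, threshold=None): straight line of the TCP; frame=None keeps the orientation; velocity is the mean speed in m/s. With threshold (N) it stops when the force on the tool has changed by that much, and returns True; else False.
- robot.goto_joints(angles): joint-space move.
- robot.gripper_to(opening): finger opening in m; the grip force is fixed at half the most; returns when the fingers have stopped.
- robot.pause(seconds).
- robot.ik(position, orientation): joint angles nearest the present ones, or None.
- robot.get_state(): the state.
- robot.grab_frame(name): name is "scene" or "top" or "wrist"; returns the picture (400x640x3 uint8, red, green, blue); there is no depth.
- robot.camera_info(name): a dict with "fx", "fy", "cx", "cy" (pixels), "rvec" (rotation vector, rad) and "tvec" (3), from world to camera coordinates, as OpenCV has them. Camera axes: x right, y down, z forward; pixel columns grow to the right and rows downward; lengths in m; the calibration is good to about 2 mm. The wrist camera is an equidistant fisheye: a pixel r from the principal point sees the ray r / f radians off the axis. A picture is of the moment at which its call begins: read the wrist's pose just before it. camera_info takes no time and is no camera call; for the wrist camera it gives the pose at the moment of the call.
A pose or a line that the arm cannot do raises robot.PlanningError and nothing moves.
- robot.sign_off(): hands the job in; it is judged then, once.
The state is a dict: "time": time; "qpos": joint angles; "joint_vel": joint speeds; "effort": joint torques, N m; "ee_pos": TCP position; "tool_rot": TCP orientation; "force": force on the tool from outside, world axes, zero at the start; "moment": the same for the moment, N m; "opening": finger opening in m; "grasp_force": force on a finger pad.
Only numpy, scipy, OpenCV 4.12 (cv2) and the standard library are available. Lean on these libraries where they do the work, as an engineer would, in place of code of your own. Each camera call takes 0.05 s, during which the arm holds its last target. There are 200 camera calls.

### The job

Load the torch into the sloping lamp stand, lens end downhill behind the window: push the stand's spring gate back with the torch's tail, hold it open while you lay the torch down into the two V saddles, then let go so that the gate closes over the tail and presses the lens end home under the fixed hood. Leave the torch clipped in with the gripper off it, and leave the objective case, the petri dish and the dropper bottle standing where they are.

Things in the scene. Friction and masses are not known exactly. Their poses are not given: they have to be found in the camera images.
- torch: Black torch lying on a thin white mat, 91 mm long, nearly round: lens head 23 mm across tapering to a 20 mm tail, about 21.5 mm across at mid-length. Origin at mid-length on its underside; the long axis is parallel to its own y, 11.5 mm above the origin along its own z; lens at -y, tail at +y. About 70 g; it can roll.
- torch_lens (a point): Centre of the torch's lens end face (wide end).
- torch_tail (a point): Centre of the torch's tail end face (narrow end).
- mat: Flat white mat 170 x 140 mm, 3 mm thick, fixed to the bench; origin at the centre of its underside (bench height).
- stand: Fixed lamp stand, foot 160 x 84 mm, origin at the centre of its underside, on the bench; its x axis points from the low to the high end of the slope. It carries the cradle.
- cradle: Sloping part of the stand, 28 degrees to level, facing the robot. Origin: where the middle of the torch's axis belongs when loaded, 72 mm above the bench. Own x uphill along the slope, y across, z square to the slope. Two V saddles (x -36..-24 and 31..41 mm, 15 mm to each side, top at z = 0) carry the torch, axis on the x axis; between them it is open to a deck at z = -34 mm: room for fingers.
- hood (a point): Middle of the free edge of the fixed hood at the low end, cradle x = -38.5, z = 15 mm. The window frame (5 mm thick, 32 mm wide) stops the lens end at cradle x = -45.5 mm; the hood reaches from there 7 mm over it, between z = 13.5 and 17 mm.
- gate (a joint): Spring gate of the stand, slides uphill along the cradle's x, 0 (rest) to 0.032 m. Spring pushes downhill: 3.5 N at 0, 110 N/m more (about 6 N at 0.023). With the torch loaded it reads 0.004. Its flat face that presses on the tail is at cradle x = 41.5 mm + joint value.
- gate_nose (a point): Middle of the flat front of the gate's nose plate, 30 mm wide, cradle z = 13 to 42 mm, at cradle x = 33.5 mm + joint value, 8 mm proud of the face below. The tail pushes the gate here; once it is below z = 13 mm the nose springs over it. From nose to hood is 72 mm at rest; the torch (91 mm), held parallel to the slope, passes with the gate at 0.020 or more.
- objective_case: Bystander: round clear case with black cap, 44 mm across, 68 mm high, standing; origin at the centre of its underside.
- petri_dish: Bystander: clear round dish 58 mm across, 15 mm high; origin at the centre of its underside.
- dropper_bottle: Bystander: brown bottle with black cap, 33 mm across, 74 mm high, standing; origin at the centre of its underside.
There are look-alikes about, which are no part of the job. What is shaped like the torch but purple or red is not meant.

How it is judged:
By the outcome, as a careful person would: the job done as asked, in the order asked, and still so for the second after the job is handed in, with the robot touching nothing.
It also fails if it takes over 42 s, if anything falls off the work surface, if the arm or the gripper's body presses on something with over 40 N, if the wrist force passes 120 N, or if a joint passes its speed limit or range.

## Working session

There is one attempt and no reset: what is moved stays moved. The work goes in short steps, each a Python script; the robot and the scene stay as the last script left them, time stands still between calls to the robot, and variables do not carry over. Pictures are saved under pics/ and viewed, at most 12 in all, crops included, and the job is handed in when it is done.

```bash
mkdir -p pics; ls; python3 - <<'E'
from rig import robot
import cv2
for n in("scene","top"):
    im=robot.grab_frame(n); cv2.imwrite(f"pics/{n}0.png",im[...,::-1])
    print(n,robot.camera_info(n))
s=robot.get_state();print(s["time"],s["force"])
E
```

```text
pics
scene {'fx': 436.11109551445344, 'fy': 436.11109551445344, 'cx': 312.22845361564185, 'cy': 190.87640391466687, 'rvec': array([ 0.65049246, -2.74707744,  0.99474313]), 'tvec': array([0.38394529, 0.23496555, 1.23442467])}
top {'fx': 447.50720102398367, 'fy': 447.50720102398367, 'cx': 322.45673837459043, 'cy': 206.53811672287318, 'rvec': array([ 2.14044944, -2.11032441,  0.20971665]), 'tvec': array([-0.01069546,  0.48075617,  1.22717951])}
0.1 [-0.19751642 -0.8427225   0.22484302]
```

View pics/scene0.png

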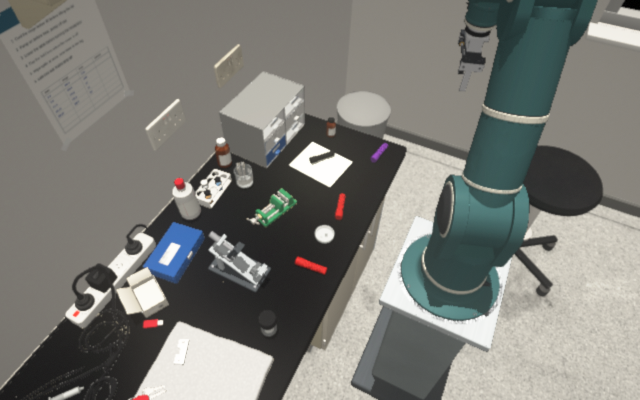

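View pics/top0.png

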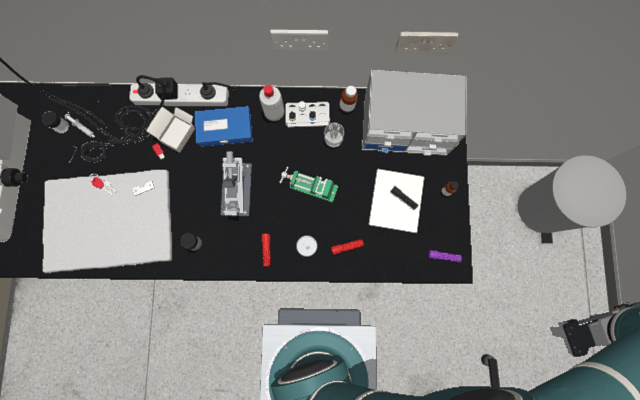

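Torch candidates in the top view:
- black on the white mat at (404,197), which is the one described
- red at (266,249) and (348,246), not meant
- purple at (445,256), not meant

The stand is the grey one at (235,185). The green device at (312,185) is something else. Next is a close crop to check both choices.

```bash
python3 - <<'E'
import cv2,numpy as np
t=cv2.imread("pics/top0.png");s=cv2.imread("pics/scene0.png")
def c(im,x,y,w,h): return cv2.resize(im[y:y+h,x:x+w],(400,300),interpolation=cv2.INTER_CUBIC)
# each crop 80x60 -> x5
a=np.hstack([c(t,364,167,80,60),c(t,195,150,80,60)])
b=np.hstack([c(s,282,130,80,60),c(s,200,230,80,60)])
cv2.imwrite("pics/c1.png",np.vstack([a,b]))
E
```

```text
(no output)
```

View pics/c1.png

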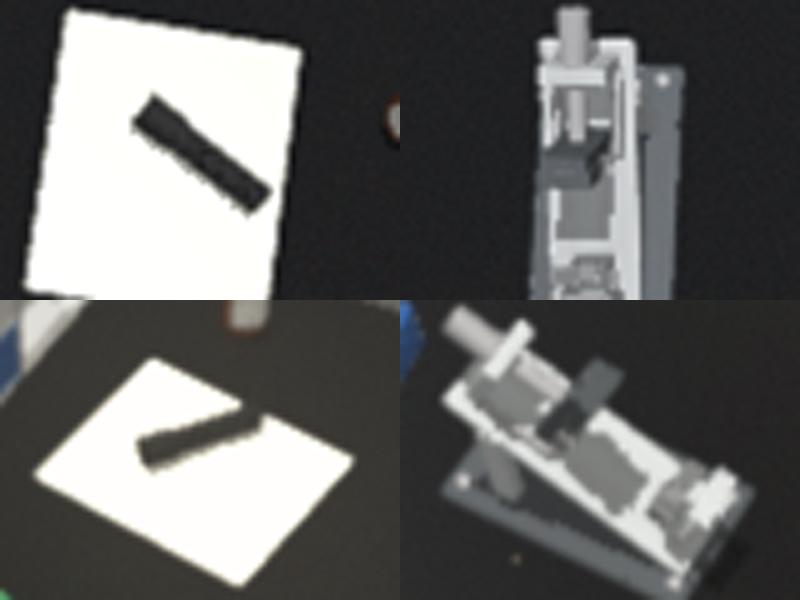

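The black torch's wide lens end points upper left in the top view, at about (393,190), and its tail is at about (416,207). The grey stand has its uphill end away from the robot, and the dark gate nose is at about (312,150) in the right-hand crop.

```bash
cat > h.py <<'E'
from rig import robot
import cv2,numpy as np
from scipy.spatial.transform import Rotation as Ro
from scipy.optimize import least_squares
def cam(n):
    c=robot.camera_info(n);return c,cv2.Rodrigues(np.array(c["rvec"]))[0],np.array(c["tvec"])
def ray(c,uv,fish=False):
    c,R,t=c;x=(uv[0]-c["cx"])/c["fx"];y=(uv[1]-c["cy"])/c["fy"]
    if fish:
        r=np.hypot(x,y);d=np.array([x*np.sinc(r/np.pi),y*np.sinc(r/np.pi),np.cos(r)])
    else: d=np.array([x,y,1.])
    return -R.T@t,R.T@d
def onz(c,uv,z,fish=False):
    o,d=ray(c,uv,fish);return o+d*(z-o[2])/d[2]
def proj(c,P,fish=False):
    c,R,t=c;p=np.atleast_2d(P)@R.T+t
    if fish:
        rr=np.hypot(p[:,0],p[:,1]);k=np.arctan2(rr,p[:,2])/np.maximum(rr,1e-9);q=p[:,:2]*k[:,None]
    else: q=p[:,:2]/p[:,2:]
    return q*[c["fx"],c["fy"]]+[c["cx"],c["cy"]]
E
python3 - <<'E'
from h import *
np.set_printoptions(precision=4,suppress=True)
c=cam("top");im=cv2.imread("pics/top0.png")
m=(cv2.cvtColor(im,6)<110).astype(np.uint8)[170:225,372:422]
n,l,st,ce=cv2.connectedComponentsWithStats(m)
for i in range(1,n): print(st[i],ce[i])
for nm,uv,z in[("lens",(392.4,190),.0145),("tail",(416,207),.0145),("screw_hi",(247.6,166),.008),("case",(191,242),.03),("petri",(307,246),.01),("bottle",(450,188),.05),("redL",(266,249),.01),("stand_top",(235,157),.1),("green",(312,185),.03)]: print(nm,onz(c,uv,z))
c=cam("scene")
for nm,uv,z in[("screw_hi",(212.6,266.4),.008),("screw_lo",(255,286.6),.008),("footR",(270.4,268),.008)]: print(nm,onz(c,uv,z))
s=robot.get_state();w=cam("wrist");print(s["tool_rot"],s["ee_pos"],"cam in tool",np.array(s["tool_rot"]).T@(-w[1].T@w[2]-s["ee_pos"]),np.array(s["tool_rot"]).T@w[1].T, w[0])
E
```

```text
[ 0  0  5 28 76] [1.1447 9.8816]
[ 17   0  33   6 108] [37.5833  1.5278]
[ 19  17  27  22 191] [31.5026 27.4188]
[46 30  4 25 53] [48.2264 45.0755]
lens [ 0.5394 -0.209   0.0145]
tail [ 0.4896 -0.2772  0.0145]
screw_hi [0.6076 0.2204 0.008 ]
case [0.3761 0.3666 0.03  ]
petri [0.3715 0.0388 0.01  ]
bottle [ 0.5396 -0.3684  0.05  ]
redL [0.3612 0.1563 0.01  ]
stand_top [0.6067 0.241  0.1   ]
green [0.5471 0.0273 0.03  ]
screw_hi [0.6036 0.2823 0.008 ]
screw_lo [0.4637 0.2823 0.008 ]
footR [0.455  0.2132 0.008 ]
[[ 0.9606  0.278  -0.0004]
 [ 0.278  -0.9606  0.001 ]
 [-0.0001 -0.001  -1.    ]] [ 0.1737 -0.6001  0.2027] cam in tool [ 0.0829 -0.0012 -0.1822] [[-0.0003 -0.9577 -0.2877]
 [ 1.     -0.0001 -0.0004]
 [ 0.0004 -0.2877  0.9577]] {'fx': 309.70691628693146, 'fy': 309.70691628693146, 'cx': 318.0050944286787, 'cy': 194.1051843663318, 'rvec': array([-2.3165,  1.7412,  0.2576]), 'tvec': array([-0.6231, -0.0315,  0.3934])}
```

```bash
cat >> h.py <<'E'
def down(h):
    c,s=np.cos(h),np.sin(h);return np.array([[c,s,0],[s,-c,0],[0,0,-1.]])
def slope(yaw,sgn):  # tool on the cradle: tool x = sgn*uphill, tool z = -cradle z
    C=cradleR(yaw);return np.c_[sgn*C[:,0],-sgn*C[:,1],-C[:,2]]
def cradleR(yaw): return Ro.from_euler("ZY",[yaw,-np.radians(28)]).as_matrix()
E
python3 - <<'E'
from h import *
np.set_printoptions(precision=3,suppress=True)
for nm,p,R in[("graspLens",(.515,-.243,.025),down(.94)),("graspTail",(.515,-.243,.025),down(.94-np.pi)),
 ("cr+",(.53,.25,.12),slope(0,1)),("cr-",(.53,.25,.12),slope(0,-1)),("v0",(.5,.25,.3),down(0)),("v180",(.53,.25,.3),down(np.pi)),("v90",(.53,.2,.3),down(np.pi/2)),("v-90",(.53,.3,.3),down(-np.pi/2))]:
    print(nm,robot.ik(np.array(p),R))
E
```

```text
graspLens [ 0.667  0.577 -0.358  1.871  0.286  0.744 -0.481]
graspTail [ 1.166  0.861 -1.089  1.856  0.906  1.023  2.196]
cr+ [-1.131  0.316  0.544  2.16   0.386  0.333 -2.555]
cr- [-0.001  0.374 -0.762  2.125  1.105  0.628 -0.   ]
v0 [ 0.286  0.377 -1.037  1.632  0.333  1.324 -2.374]
v180 [ 0.372  0.544 -1.247  1.564  0.521  1.411  0.655]
v90 [ 0.443  0.445 -1.152  1.613  0.414  1.357 -0.763]
v-90 [ 0.185  0.517 -1.084  1.507  0.46   1.394  2.216]
```

```bash
python3 - <<'E'
from h import *
import pickle
D={}
for n,p,h in[("torch",(.5,-.25,.24),.94),("stand",(.52,.25,.27),np.pi)]:
    robot.move_ptp(np.array(p),down(h)); robot.pause(.2)
    D[n]=cam("wrist"); im=robot.grab_frame("wrist"); cv2.imwrite(f"pics/w_{n}.png",im[...,::-1])
    print(robot.get_state()["time"],robot.get_state()["qpos"])
pickle.dump(D,open("cams.pkl","wb"))
a,b=[cv2.imread(f"pics/w_{n}.png") for n in D]
cv2.imwrite("pics/w1.png",np.vstack([cv2.resize(x[50:350,120:520],(800,600))[:, :] for x in [b]]))
cv2.imwrite("pics/w0.png",cv2.resize(a[50:350,120:520],(800,600)))
E
```

```text
2.1 [ 0.70759712  0.28609384 -0.36180009  1.72822114  0.10980981  1.14733471
 -0.31765183]
4.175 [ 0.21619882  0.4142119  -0.94272858  1.63258777  0.34760591  1.27405403
  0.78015416]
```

View pics/w0.png

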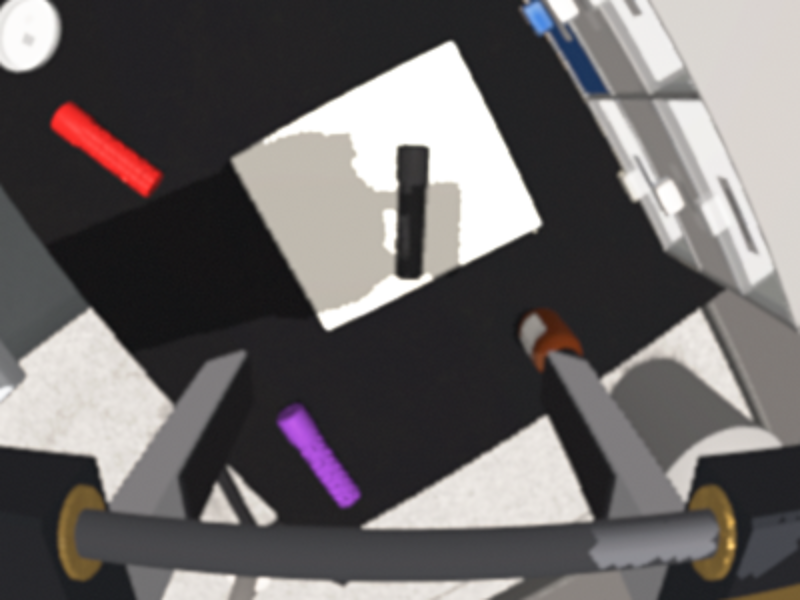

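View pics/w1.png

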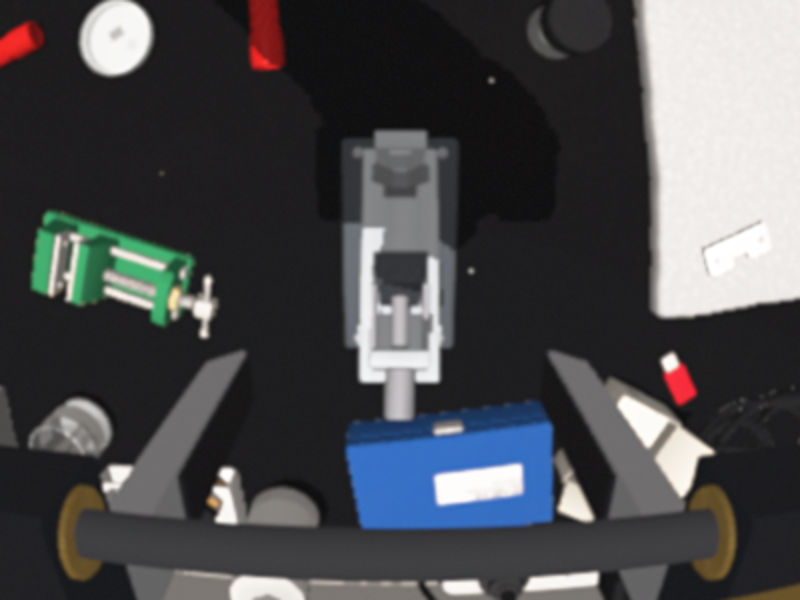

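The torch is alone on the mat, lens at crop (413,148) and tail at (408,276). The stand's foot corners are near (343,140), (459,140), (346,347) and (454,347), the hood is at v≈131–150, and the nose's top edge is at v≈253. I'll take one zoom to get pixel-accurate corners.

```bash
python3 - <<'E'
import cv2,numpy as np
a=cv2.imread("pics/w_stand.png")[106:226,280:360];b=cv2.imread("pics/w_torch.png")[100:220,285:365]
f=lambda x:cv2.convertScaleAbs(cv2.resize(x,(400,600),interpolation=cv2.INTER_CUBIC),alpha=1.8)
cv2.imwrite("pics/z.png",np.hstack([f(a),f(b)]))
E
```

```text
(no output)
```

View pics/z.png

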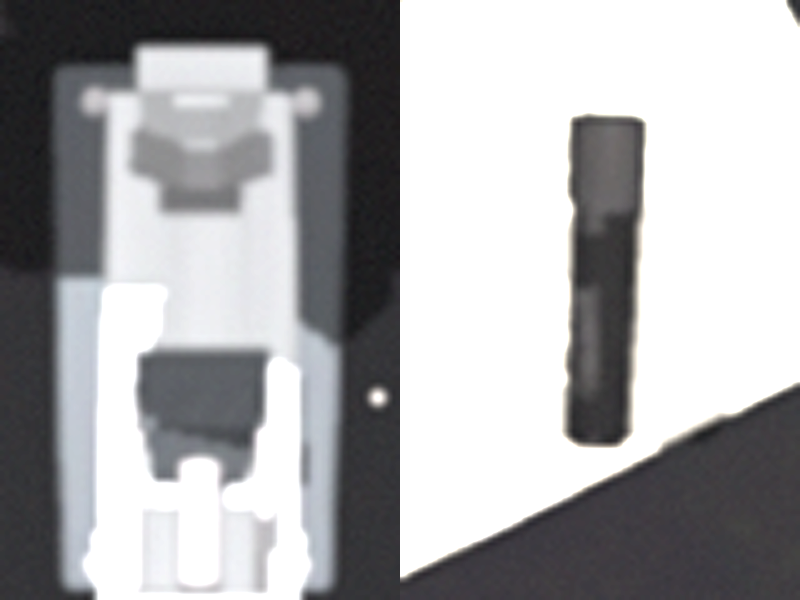

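```bash
python3 - <<'E'
from h import *
import pickle
np.set_printoptions(precision=4,suppress=True)
D=pickle.load(open("cams.pkl","rb"))
px=lambda u,v,o:(np.array([u,v])+.5)/5-.5+o
c=D["torch"];o=np.array([285-80,100])
for a,b in[(.0145,.0145),(.024,.0245),(.0145,.0245),(.004,.0245)]:
    L=onz(c,px(607,118,o),a,1);T=onz(c,px(598,442,o),b,1);d=L-T
    print(L,T,(L+T)/2,"len",np.hypot(*d[:2]),"heading",np.arctan2(d[1],d[0]))
c=D["stand"];o=np.array([280,106])
obs=[];P=[]
foot=[(53,65,-.08,-.042),(348,65,-.08,.042),(62,590,.08,-.042),(333,590,.08,.042)]
sg=1
cr=[(135,45,-.0505,-.016,.017),(270,45,-.0505,.016,.017),(138,90,-.0385,-.016,.017),(268,90,-.0385,.016,.017),(138,352,.0335,-.015,.042),(270,352,.0335,.015,.042),(131,178,-.024,-.015,0),(271,178,-.024,.015,0)]
uv=np.array([px(r[0],r[1],o) for r in foot+cr])
def pred(p,sy):
    x,y,yaw,h,cx,sc=p;S=Ro.from_euler("Z",yaw).as_matrix();C=cradleR(yaw)
    A=[S@[a,sy*b,h]+[x,y,0] for _,_,a,b in foot]
    oc=S@[cx,sc,.072]+[x,y,0]
    B=[C@[a,sy*b,z]+oc for _,_,a,b,z in cr]
    return proj(c,np.array(A+B),1)
for sy in(1,-1):
    r=least_squares(lambda p:(pred(p,sy)-uv).ravel(),[.533,.25,0,.006,0,0],x_scale=.01,loss="soft_l1")
    print(sy,r.cost,r.x);print((pred(r.x,sy)-uv).round(1).tolist())
    if sy==1 or 1:
        S=Ro.from_euler("Z",r.x[2]).as_matrix();print("cradle",S@[r.x[4],r.x[5],.072]+[r.x[0],r.x[1],0])
E
```

```text
[ 0.5409 -0.2086  0.0145] [ 0.4873 -0.2785  0.0145] [ 0.5141 -0.2435  0.0145] len 0.08809996186469297 heading 0.9158157637230359
[ 0.5411 -0.208   0.024 ] [ 0.4888 -0.2761  0.0245] [ 0.5149 -0.242   0.0243] len 0.08590752439880228 heading 0.9156650717508307
[ 0.5409 -0.2086  0.0145] [ 0.4888 -0.2761  0.0245] [ 0.5148 -0.2424  0.0195] len 0.08531870278238775 heading 0.9127811198109301
[ 0.5407 -0.2093  0.004 ] [ 0.4888 -0.2761  0.0245] [ 0.5148 -0.2427  0.0143] len 0.08466873761198612 heading 0.9095469561942523
1 5.9315084483819955 [ 0.535   0.2523 -0.0046  0.008  -0.0335  0.0004]
[[-0.0, -0.1], [-0.1, 0.1], [0.1, -0.1], [0.1, 0.1], [0.7, 0.9], [-0.5, 1.0], [-0.0, 0.6], [-0.0, 0.7], [-0.7, -0.6], [0.5, -0.5], [2.4, -1.1], [-1.9, -1.0]]
cradle [0.5015 0.2528 0.072 ]
-1 425.2856881056264 [ 0.5351  0.1738 -0.0089  0.0051 -0.0342  0.058 ]
[[4.2, 0.2], [-111.7, 1.4], [3.5, -0.3], [-103.3, -1.2], [10.0, 1.0], [-42.7, 1.0], [9.3, 0.7], [-42.6, 0.7], [7.8, -0.5], [-46.1, -0.6], [9.8, -1.0], [-41.8, -1.0]]
cradle [0.5015 0.2321 0.072 ]
```

```bash
cat >> h.py <<'E'
O=np.array([.5015,.2528,.072]);YAW=-.005;C=cradleR(YAW);D0=.0105
def tcp(x,z,y=0.): return O+C@np.array([x,y,z+D0])
def st(t=""):
    s=robot.get_state();p=C.T@(np.array(s["ee_pos"])-O)
    print(t,"t %.2f"%s["time"],"cradle mm",(p*1e3-[0,0,D0*1e3]).round(1),"F(cradle)",(C.T@np.array(s["force"])).round(1),"open %.4f grip %.1f"%(s["opening"],s["grasp_force"]),flush=True)
E
python3 - <<'E'
from h import *
R=down(.913);g=np.array([.5145,-.2428,.025])
robot.move_ptp(g+[0,0,.08],R)
robot.move_linear(g,velocity=.1); st("at")
robot.gripper_to(.012); st("grip")
robot.move_linear(g+[0,0,.16],velocity=.2); st("lift")
robot.move_ptp(tcp(-.0205,.075),slope(YAW,-1)); robot.pause(.2); st("over")
w=cam("wrist");im=robot.grab_frame("wrist");cv2.imwrite("pics/over.png",im[...,::-1]);sc=robot.grab_frame("scene");cv2.imwrite("pics/over_s.png",sc[...,::-1])
a=im[50:350,120:520,::-1];b=cv2.resize(sc[215:305,180:300,::-1],(400,300),interpolation=2)
cv2.imwrite("pics/over2.png",np.hstack([a,b]))
E
```

```text
at t 7.01 cradle mm [  -7.8 -495.6  -59. ] F(cradle) [ 0.9 -0.7 -0.9] open 0.0943 grip 0.0
grip t 8.31 cradle mm [  -8.4 -495.5  -59.3] F(cradle) [-0.2 -0.1  0.3] open 0.0117 grip 0.0
lift t 9.26 cradle mm [  65.7 -495.4   81.3] F(cradle) [-0.3 -0.9 -0.5] open 0.0120 grip 0.0
over t 11.29 cradle mm [-20.2  -0.4  74.8] F(cradle) [ 0.4 -1.1 -0.2] open 0.0118 grip 0.0
```

View pics/over2.png

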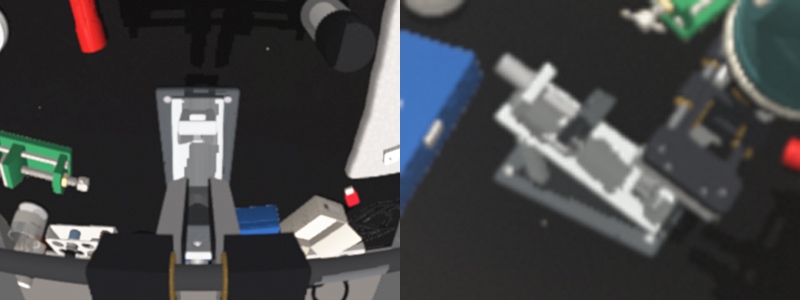

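The fingers closed on nothing (11.8 mm, no grip force) and no torch shows in the wrist view. I need to find where it is now.

```bash
python3 - <<'E'
from h import *
import pickle
robot.move_ptp(np.array([.47,-.22,.22]),down(.913)); robot.gripper_to(.094);robot.pause(.1)
w=cam("wrist");im=robot.grab_frame("wrist");cv2.imwrite("pics/w2.png",im[...,::-1]);pickle.dump(w,open("w2.pkl","wb"))
st()
o=np.hstack([cv2.resize(im[90:240,220:420,::-1],(400,300)),im[50:350,120:520,::-1]])
cv2.imwrite("pics/w2b.png",o)
E
```

```text
t 14.60 cradle mm [  43.8 -473.   133.9] F(cradle) [-0.3 -0.2  0.2] open 0.0938 grip 0.0
```

View pics/w2b.png

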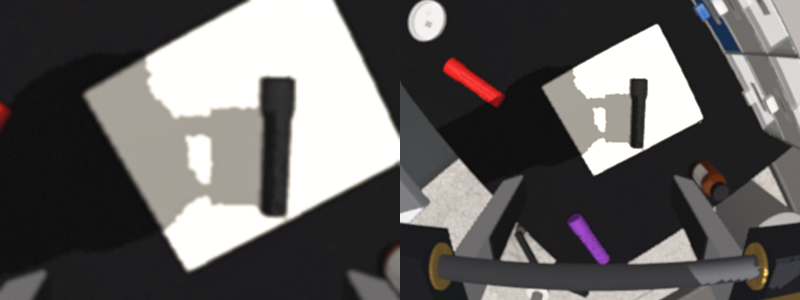

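```bash
python3 - <<'E'
from h import *
import pickle
np.set_printoptions(precision=4,suppress=True)
w=pickle.load(open("w2.pkl","rb"))
im=cv2.imread("pics/w2.png");g=cv2.cvtColor(im,6)
m=(g[125:205,340:375]<85).astype(np.uint8);n,l,s,ce=cv2.connectedComponentsWithStats(m)
i=1+np.argmax(s[1:,4]);print(s[i])
ys,xs=np.where(l==i);r=cv2.minAreaRect(np.c_[xs+340,ys+125].astype(np.float32));print(r)
for L,T in[((358.5,129.3),(356.5,197.2))]:
    L=onz(w,L,.0145,1);T=onz(w,T,.0195,1);d=(L-T)[:2];print(L,T,(L+T)/2,np.hypot(*d),np.arctan2(d[1],d[0]))
print("finger shadow? project torch old axis:",proj(w,[[.5409,-.2086,.0145],[.4881,-.277,.0145],[.5145,-.2428,.0145]],1))
E
```

```text
[ 10   4  17  69 932]
((358.03582763671875, 162.99169921875), (15.247568130493164, 68.18555450439453), 1.023030161857605)
[ 0.5406 -0.2084  0.0145] [ 0.4865 -0.2773  0.0195] [ 0.5135 -0.2429  0.017 ] 0.08752954088460105 0.9047335825308123
finger shadow? project torch old axis: [[358.7792 129.25  ]
 [356.9227 195.2083]
 [357.9797 162.8998]]
```

The torch has not moved at all, so the fingers closed without touching it. I'll check the scale against the mat, then go down again a little lower and look at the grasp before and after closing.

```bash
python3 - <<'E'
from h import *
import pickle
np.set_printoptions(precision=4,suppress=True)
c=pickle.load(open("cams.pkl","rb"))["torch"]
q=[onz(c,(120+u/2,50+v/2),.003,1) for u,v in[(232,158),(455,41),(541,226),(328,330)]]
print("mat sides",[np.linalg.norm(q[i]-q[i-1]).round(4) for i in range(4)],"centre",np.mean(q,0))
g=np.array([.5135,-.2428,.0235]);print("path")
robot.move_ptp(g+[0,0,.05],down(.91))
print("stop",robot.move_linear(g,velocity=.06,threshold=4)); s=robot.get_state();print(s["ee_pos"],s["tool_rot"])
w=cam("wrist");a=robot.grab_frame("wrist");t=robot.grab_frame("top")
print("proj axis pts",proj(w,[[.5407,-.2085,.0145],[.487,-.277,.0145],g],1))
robot.gripper_to(.0); st("closed"); print(robot.get_state()["ee_pos"])
b=robot.grab_frame("wrist")
cv2.imwrite("pics/ga.png",a[...,::-1]);cv2.imwrite("pics/gb.png",b[...,::-1]);cv2.imwrite("pics/gt.png",t[...,::-1])
f=lambda im:cv2.resize(im[60:360,120:520,::-1],(400,300))
cv2.imwrite("pics/g2.png",np.hstack([f(a),f(b)]))
E
```

```text
mat sides [np.float64(0.1407), np.float64(0.171), np.float64(0.1406), np.float64(0.1695)] centre [ 0.5101 -0.2238  0.003 ]
path
stop False
[ 0.5137 -0.2428  0.0238] [[ 0.6138  0.7895  0.0004]
 [ 0.7895 -0.6138 -0.0001]
 [ 0.0001  0.0004 -1.    ]]
proj axis pts [[321.1953 167.7817]
 [320.3056 285.3714]
 [320.476  237.2709]]
closed t 17.77 cradle mm [ -10.  -495.5  -60.1] F(cradle) [ 0.2 -0.2 -0.1] open 0.0005 grip 0.0
[ 0.5135 -0.2428  0.0235]
```

View pics/g2.png

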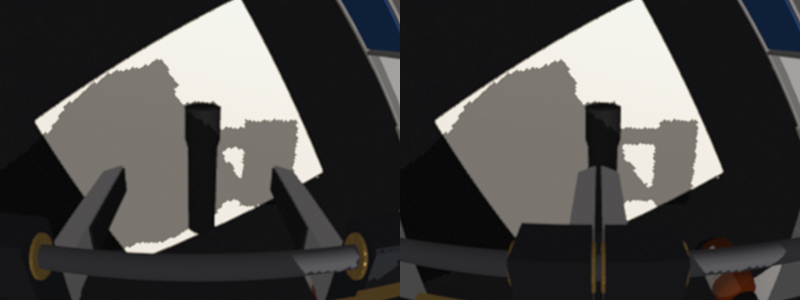

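```bash
python3 - <<'E'
from h import *
np.set_printoptions(precision=4,suppress=True)
w=cam("wrist");s=robot.get_state();R=np.array(s["tool_rot"]);p=np.array(s["ee_pos"])
for zt in(-.03,-.02,-.01,0,.01,.019):
    P=np.array([[x,y,zt] for x in(-.008,.008) for y in(-.047,.047)])
    print(zt,(proj(w,P@R.T+p,1)-[120,60]).round(0).tolist())
# torch depth check: width of the head 23 mm at lens, in this close view
d=np.array([.617,.787,0]);n=np.array([.787,-.617,0]);L=np.array([.5407,-.2085,0])
for z in(0,.0145,.025): print(z,(proj(w,[L+n*.0115+[0,0,z],L-n*.0115+[0,0,z]],1)-[120,60]).round(1).tolist())
E
```

```text
-0.03 [[120.0, 210.0], [282.0, 210.0], [117.0, 186.0], [285.0, 186.0]]
-0.02 [[124.0, 202.0], [278.0, 202.0], [121.0, 178.0], [281.0, 178.0]]
-0.01 [[127.0, 194.0], [274.0, 194.0], [125.0, 172.0], [277.0, 171.0]]
0 [[130.0, 187.0], [271.0, 187.0], [128.0, 165.0], [273.0, 165.0]]
0.01 [[133.0, 181.0], [268.0, 181.0], [131.0, 160.0], [270.0, 160.0]]
0.019 [[135.0, 176.0], [266.0, 176.0], [134.0, 155.0], [267.0, 155.0]]
0 [[218.3, 103.4], [184.3, 103.3]]
0.0145 [[219.7, 107.8], [183.3, 107.7]]
0.025 [[220.9, 111.4], [182.5, 111.3]]
```

The close views show the real fingertips at about −4 mm in the reported tool frame, not +19 mm, which puts them above the torch. The mat sides measure 141 × 170 mm, so the camera height is right. I'll find the mat by light contact, back off 2 mm and grip.

```bash
python3 - <<'E'
from h import *
robot.gripper_to(.06)
g=np.array([.5137,-.2428,.0235])
hit=robot.move_linear(np.array([*g[:2],-.006]),velocity=.035,threshold=3)
z=robot.get_state()["ee_pos"][2];st(f"hit {hit} z {z:.4f}")
g[2]=z+.002; robot.move_linear(g,velocity=.05)
robot.gripper_to(.0); st("grip"); z=robot.get_state()["ee_pos"][2];print("z",z)
if robot.get_state()["opening"]>.015:
    open("d0","w").write(str(z-.0145))
    robot.move_linear(g+[0,0,.17],velocity=.25); st("lift")
E
```

```text
hit True z 0.0011 t 19.48 cradle mm [ -20.5 -495.5  -79.9] F(cradle) [ 2.2 -0.5  9. ] open 0.0603 grip 4.7
grip t 20.43 cradle mm [ -19.3 -495.6  -78.2] F(cradle) [ 0.4 -0.6 -0.9] open 0.0207 grip 30.0
z 0.0031100650530366328
lift t 21.26 cradle mm [  59.2 -495.4   71.1] F(cradle) [-0.3  0.3 -1.1] open 0.0207 grip 30.0
```

```bash
sed -i 's/D0=.0105/D0=float(open("d0").read())/' h.py; python3 - <<'E'
from h import *
Z=.033
robot.move_ptp(tcp(-.022,.06),slope(YAW,-1)); st("over")
robot.move_linear(tcp(-.022,Z),velocity=.08); st("start")
hit=robot.move_linear(tcp(0,Z),velocity=.04,threshold=2.2); st(f"nose {hit}")
x=(C.T@(np.array(robot.get_state()["ee_pos"])-O))[0]
if hit and -.018<x<-.006:
    robot.move_linear(tcp(x+.0245,Z),velocity=.06); st("pushed")
    s=robot.grab_frame("scene");cv2.imwrite("pics/push.png",s[...,::-1])
E
```

```text
over t 23.09 cradle mm [-21.5  -0.8  59.7] F(cradle) [-0.9  0.5 -0.7] open 0.0207 grip 30.0
start t 23.58 cradle mm [-22.1  -0.   33.1] F(cradle) [-1.6  1.   0.8] open 0.0207 grip 30.0
nose True t 23.98 cradle mm [-8.9 -0.1 33.1] F(cradle) [-4.7  1.2  0.7] open 0.0206 grip 29.9
pushed t 24.56 cradle mm [14.5 -0.1 33. ] F(cradle) [-6.8 -0.8  0.6] open 0.0208 grip 29.9
```

Gate contact is clean and the push force is about 6 N, which puts the gate at about 0.023. Next I lay the torch down with the gate held open.

```bash
python3 - <<'E'
from h import *
x=(C.T@(np.array(robot.get_state()["ee_pos"])-O))[0]
robot.move_linear(tcp(x,.006),velocity=.06); st("mid")
hit=robot.move_linear(tcp(x,-.003),velocity=.02,threshold=5); st(f"down {hit}")
w=robot.grab_frame("wrist");s=robot.grab_frame("scene")
cv2.imwrite("pics/laid_w.png",w[...,::-1]);cv2.imwrite("pics/laid_s.png",s[...,::-1])
cv2.imwrite("pics/laid.png",np.hstack([cv2.resize(w[60:210,220:420,::-1],(400,300)),cv2.resize(s[215:305,180:300,::-1],(400,300),interpolation=2)]))
E
```

```text
mid t 25.21 cradle mm [13.  -0.2  5.8] F(cradle) [-5.9  0.4 -1. ] open 0.0208 grip 29.9
down True t 25.45 cradle mm [12.1 -0.3  4.1] F(cradle) [-5.2  0.1 -1.6] open 0.0208 grip 29.9
```

```bash
python3 - <<'E'
from h import *
hit=robot.move_linear(tcp(.0128,-.003),velocity=.02,threshold=4); st(f"down {hit}")
w=robot.grab_frame("wrist");s=robot.grab_frame("scene")
cv2.imwrite("pics/laid.png",np.hstack([cv2.resize(w[60:210,220:420,::-1],(400,300)),cv2.resize(s[215:305,180:300,::-1],(400,300),interpolation=2)]))
E
```

```text
down True t 25.76 cradle mm [10.7 -0.4  3. ] F(cradle) [-5.4  1.4 -1.5] open 0.0207 grip 29.9
```

View pics/laid.png

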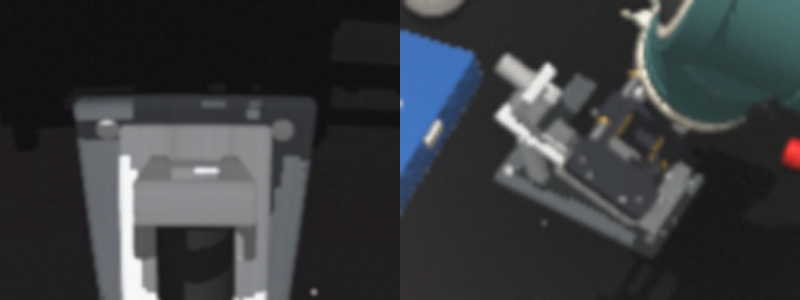

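```bash
python3 - <<'E'
from h import *
robot.move_linear(tcp(.0145,.003),velocity=.03); st("back up")
for z in(.002,.001,0.,-.001,-.002,-.003):
    hit=robot.move_linear(tcp(.0145,z),velocity=.02,threshold=10); st(f"{z} {hit}")
    if hit or (C.T@np.array(robot.get_state()["force"]))[2]>3: break
E
```

```text
back up t 26.12 cradle mm [13.9 -0.3  2.9] F(cradle) [-5.1 -1.4 -0.3] open 0.0205 grip 29.9
0.002 False t 26.38 cradle mm [14.1 -0.3  2. ] F(cradle) [-5.1 -0.9  0.5] open 0.0207 grip 29.9
0.001 False t 26.62 cradle mm [14.2 -0.2  1.2] F(cradle) [-4.5 -3.1 10.1] open 0.0206 grip 29.9
```

```bash
python3 - <<'E'
from h import *
robot.gripper_to(.042); robot.pause(.3); st("open")
p=np.array(robot.get_state()["ee_pos"])
robot.move_linear(p+C@[0,0,.07],velocity=.12); st("up")
robot.move_linear(p+C@[-.06,0,.15],velocity=.25); robot.pause(.1); st("clear")
c=cam("wrist");w=robot.grab_frame("wrist");s=robot.grab_frame("scene")
import pickle;pickle.dump(c,open("wf.pkl","wb"));cv2.imwrite("pics/fin_w.png",w[...,::-1])
P=[O+C@np.array(v) for v in[(-.0385,0,.017),(.0375,0,.042),(.0335,0,.042),(0,0,.011)]]
print(proj(c,P,1).round(0).tolist())
u,v=proj(c,[O],1)[0].round().astype(int);u0=min(max(u-70,0),500);v0=min(max(v-75,0),240)
print(u0,v0)
a=cv2.resize(w[v0:v0+150,u0:u0+140,::-1],(560,600),interpolation=2);b=cv2.resize(s[215:305,190:280,::-1],(240,240),interpolation=2)
o=np.zeros((600,800,3),np.uint8);o[:,:560]=a;o[:240,560:]=b
cv2.imwrite("pics/fin.png",cv2.convertScaleAbs(o,alpha=1.5))
E
```

```text
open t 27.47 cradle mm [14.5  0.   1. ] F(cradle) [ 0.7 -0.6  0.6] open 0.0416 grip 0.0
up t 28.20 cradle mm [14.6 -0.4 70.6] F(cradle) [-0.1 -0.5  0.5] open 0.0422 grip 0.0
clear t 29.06 cradle mm [-4.550e+01 -1.000e-01  1.504e+02] F(cradle) [-0.1 -1.  -0.6] open 0.0421 grip 0.0
[[317.0, 196.0], [317.0, 273.0], [317.0, 269.0], [317.0, 228.0]]
247 150
```

View pics/fin.png

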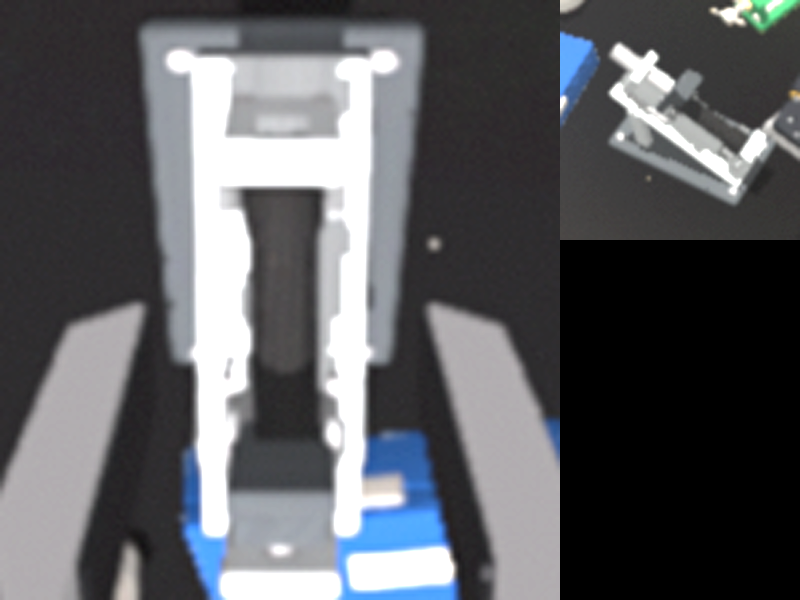

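The torch lies in the V saddles. Its lens end disappears under the hood edge (crop v≈188), and its tail disappears under the nose. The nose's top edge is at v≈490, against a predicted 492 for gate 0.004, so the torch is home and clipped in. The gripper is well clear.

```bash
python3 -c "
from rig import robot
print(robot.get_state()['time'],robot.sign_off())"
```

```text
the job is handed in; nothing more can be done
29.1583 None
```

The torch is clipped into the lamp stand, lens end under the hood and gate closed over the tail (the last image fits a gate reading of about 0.004), with the gripper clear. I handed the job in at 29.2 s; the first grasp missed because the fingertips are about 21 mm shorter than stated, and I didn't re-check the three bystanders after the grasp, but nothing went near them.

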